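Turn the blue sample panel over on the two-sided rack

TASK

The lacquer on the blue sample panel is done; now its bare wooden back is wanted. Turn the blue panel over and lean it on the other, empty side of the rack, seated square on the ledge, with the blue face against the rack and the bare back looking up and out. Leave the yellow panel where it is.

Things in the scene. Friction and masses are not known exactly. Their poses are not given: they have to be found in the camera images.
- rack: fixed grey and aluminium rack like a low tent: base 250 x 150 mm, ridge 70 mm high. Origin: middle of its underside; x along the ridge, y across (to the robot's left, ahead), z up. Its -y and +y sides, mirror images, slope 55 deg from level; each slope starts at y = -/+41, z = 18 mm, at a 22 mm deep ledge square to it, and is 64 mm long. Two panels stand on the -y side at x about -55 and +55 mm.
- empty_side (a point): point fixed to the rack at its frame's (0, +12.7, 65.4) mm, axes as the rack's: the centre of a panel seated on the empty +y side has this y and z (on the -y side: y -12.7, z 65.4). Along x the panel goes straight across from its old place: the yellow panel's top reaches over the ridge and blocks the rest.
- blue_panel_center (a point): centre of a loose rigid board 60 x 110 x 8 mm, 40 to 85 g, one face blue, the back bare plywood. x: its width, along the ridge; y: its length, to the upper edge; z: out of the blue face. It leans on the -y side, z 55 deg from vertical; turned over on the +y side, 125 deg. The upper 46 mm stand free above the ridge, to be pinched across the 8 mm.
- yellow_panel_center (a point): centre of the yellow-faced panel, otherwise the same as the blue one and with the same axes. It leans beside it on the rack's -y side, 110 mm apart centre to centre, and must stay there.

How it is judged:
By the outcome, as a careful person would: the job done as asked, in the order asked, and still so for the second after the job is handed in, with the robot touching nothing.
It also fails if it takes over 32 s, if anything falls off the work surface, if the arm or the gripper's body presses on something with over 40 N, if the wrist force passes 120 N, or if a joint passes its speed limit or range.

ROBOT

A 6-joint arm with a two-finger parallel gripper is mounted at the origin on a cart in front of the work surface, level with it; the furniture and walls round the work are solid. World frame = base frame: x ahead of the robot, y to its left, z up, the work surface at z = 0. Lengths are in mm, angles in rad, forces in N, time in s.
With the tool pointing down it reaches from about 325 to 775 mm from the base axis. Payload 5.5 kg.
Tool frame: the origin (TCP) lies on the centre line of the jaws, within the pads' length; the fingertips stand 19 mm ahead of it and the grasp point (between the pads) is the TCP; z points along the fingers, y is the direction in which the jaws open and shut (so a half turn about z gives the same grasp; the last joint's range is limited). The gripper opens to 85 mm and grips with 20 to 120 N. Pads are 22 mm wide; open, the fingers measure 114 mm over their backs; the gripper's body (76 mm by 85 mm) begins 54 mm behind the grasp point. The pads swing forward as they close: fully open they stand 13 mm farther back than shut.
Start: joints at [-1.17, 0.091, 1.231, -0, 1.82, -0.057], TCP at [265.187, -538.231, 250.275] pointing down, gripper open.
Joint ranges: [-2.87, 2.87], [-0.86, 2.18], [0.17, 2.46], [-1.51, 4.65], [0.06, 2.69], [-2.65, 2.65]. Speed limits (rad/s): [2.57, 2.57, 3.01, 3.14, 3.14, 3.14].

INTERFACE

Orientations are given as a 3x3 rotation matrix whose columns are the frame's x, y, z axes.
In Python, from cell import ctrl gives the robot as it stands. The module is installed in compiled form; this text tells all that it offers.
- The arm moves only by the shell command python3 -m creep 'ROWS'. ROWS is JSON, a list of rows, each a list of 7 numbers: the shift along the tool's x, y, z in m, then the turn, a rotation vector about the tool's x, y, z in rad, then the closure, from -1 (fully open) to 1 (shut). In form: [[tx, ty, tz, rx, ry, rz, claw], ...]. A call has 1 to 5 rows; each row shifts and turns the commanded pose from where the row before left it, along the tool's axes as they then stand; what a row does not reach is not made up. A row lasts 1/10 s, in which the tool goes at most 50 mm and 8.59 degrees, less where a joint would pass 70% of its speed; a pose out of reach is approached as far as the arm can. A call with a gripper value outside its range is refused whole. The fingers move at their own pace and stop on an object; the grip force is fixed at half the most. Time passes only in rows, so rows that do not move let the fingers close. It gives the time, the measured TCP pose, the force and the opening at its end, in the units of the state.
- ctrl.read_state(): the state, without advancing time (a new reading comes with each control period).
- ctrl.camera(name): name is "scene" or "side" or "wrist"; returns a dict with "color" (400x640x3 uint8, blue, green, red), "fovy" (degrees; the focal length in pixels is half the picture's height over the tangent of half this angle, whatever the lens; pixels are square), "cx", "cy" (the principal point, pixels), "rvec" (rotation vector, rad) and "tvec" (3), from world to camera coordinates, as OpenCV has them; the wrist camera has in their place "mount" (4x4, takes a point from camera to tool coordinates, whose origin is the TCP and whose axes are the flange's). Camera axes: x right, y down, z forward; pixel columns grow to the right and rows downward; lengths in mm; the calibration is good to about 2 mm. A picture is of the moment at which its call begins: read the wrist's pose just before it. There is no depth.
- ctrl.hand_in(): hands the job in, once; it reports no verdict.
The state is a dict: "t": time; "qpos": joint angles; "dq": joint speeds; "joint_torque": joint torques, N m; "tcp_pos": TCP position; "tool_rot": TCP orientation; "force": force on the tool from outside, world axes, zero at the start; "ft_torque": the same for the moment, N m; "width": finger opening in mm.
Only numpy, scipy, OpenCV 4.12 (cv2) and the standard library are available. Lean on these libraries where they do the work, as an engineer would, in place of code of your own. Each camera call takes 0.05 s, during which the arm holds its last target.

## Working session

There is one attempt and no reset: what is moved stays moved. The work goes in short steps, Python scripts to look and compute and a shell command to move; the robot and the scene stay as the last step left them, time stands still between calls to the robot, and variables do not carry over. Pictures are saved under pics/ and viewed, and the job is handed in when it is done.

```bash
mkdir -p pics; ls; cat > h.py <<'E'
import numpy as np,cv2
from cell import ctrl
def cam(n):
    c=ctrl.camera(n); im=np.array(c["color"]); h=im.shape[0]
    f=h/2/np.tan(np.radians(c["fovy"])/2)
    K=np.array([[f,0,c["cx"]],[0,f,c["cy"]],[0,0,1]])
    return c,im,K
def ext(c):
    R=cv2.Rodrigues(np.array(c["rvec"],float))[0]; t=np.array(c["tvec"],float).ravel()
    return R,t
def ray(K,R,t,u,v):
    d=R.T@np.linalg.solve(K,[u,v,1.]); return -R.T@t,d/np.linalg.norm(d)
def proj(K,R,t,X):
    p=K@(R@np.asarray(X,float)+t); return p[:2]/p[2]
E
python3 - <<'E'
from h import *
import pickle
print({k:np.round(v,3).tolist() for k,v in ctrl.read_state().items()})
d={}
for n in("scene","side","wrist"):
    c,im,K=cam(n); cv2.imwrite(f"pics/{n}0.png",im); d[n]=c
    print(n,{k:(np.round(v,3).tolist()) for k,v in c.items() if k!="color"})
pickle.dump(d,open("d0.pkl","wb"))
E
```

```text
pics
{'t': 0.0, 'qpos': [-1.17, 0.092, 1.232, 0.0, 1.82, -0.057], 'dq': [-0.002, -0.0, 0.0, -0.0, -0.002, -0.0], 'joint_torque': [-0.003, -45.873, -41.803, -0.0, 0.011, 0.0], 'tcp_pos': [265.075, -537.965, 249.094], 'tool_rot': [[0.897, 0.442, -0.001], [0.442, -0.897, 0.002], [0.0, -0.002, -1.0]], 'force': [0.531, -0.569, 0.392], 'ft_torque': [-0.002, 0.02, 0.013], 'width': 85.485}
scene {'fovy': 42.625, 'cx': 316.262, 'cy': 202.637, 'rvec': [0.618, -2.529, 1.283], 'tvec': [333.002, 364.161, 458.946]}
side {'fovy': 49.569, 'cx': 320.577, 'cy': 199.367, 'rvec': [1.442, 2.076, -0.871], 'tvec': [492.045, -208.201, 1186.387]}
wrist {'fovy': 59.415, 'cx': 320.087, 'cy': 206.027, 'mount': [[0.001, -0.962, -0.272, 70.489], [1.0, 0.001, 0.0, 0.964], [-0.0, -0.272, 0.962, -122.81], [0.0, 0.0, 0.0, 1.0]]}
```

View pics/scene0.png

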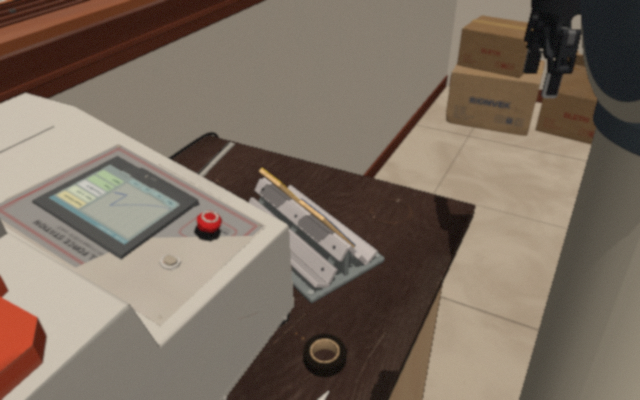

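View pics/side0.png

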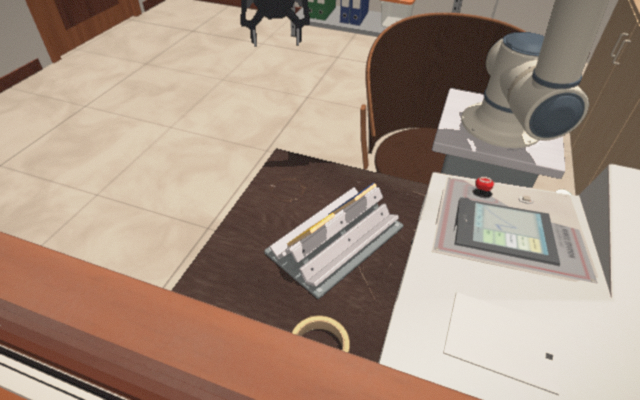

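View pics/wrist0.png

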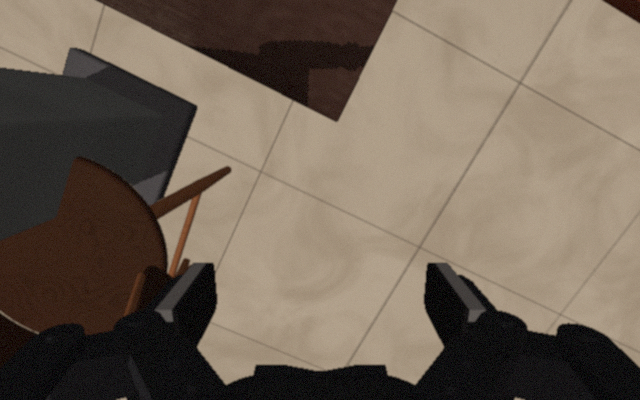

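The scene view shows the rack near (310,235), with the machine on its left. In the side view the rack is near (335,240) and the gripper is at the top. The wrist camera doesn't see the rack yet. I'll zoom in on both views.

```bash
python3 - <<'E'
from h import *
import pickle
d=pickle.load(open("d0.pkl","rb"))
a=np.array(d["scene"]["color"])[155:310,235:395]; b=np.array(d["side"]["color"])[175:305,255:415]
cv2.imwrite("pics/z1.png",cv2.resize(a,None,fx=4.8,fy=3.8 if 0 else 4.8*1,interpolation=cv2.INTER_CUBIC)[:600*2][:, :800] if 0 else cv2.resize(a,None,fx=3.8,fy=3.8,interpolation=cv2.INTER_CUBIC))
cv2.imwrite("pics/z2.png",cv2.resize(b,None,fx=4.5,fy=4.5,interpolation=cv2.INTER_CUBIC))
for n in("scene","side"):
    R,t=ext(d[n]); print(n,-R.T@t, R[2])
E
```

```text
scene [209.14415432 290.66126269 570.88469657] [ 0.391564   -0.70917622 -0.58629917]
side [1112.47335346 -131.41858154  661.89300431] [-0.68257441 -0.23529949 -0.69190051]
```

View pics/z1.png

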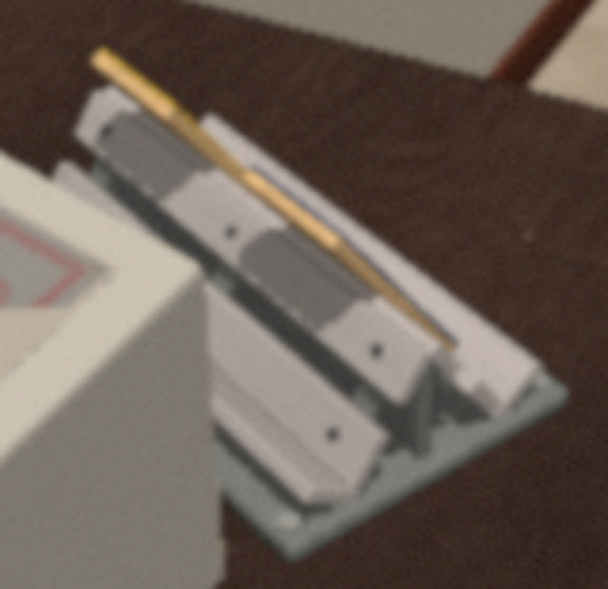

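View pics/z2.png

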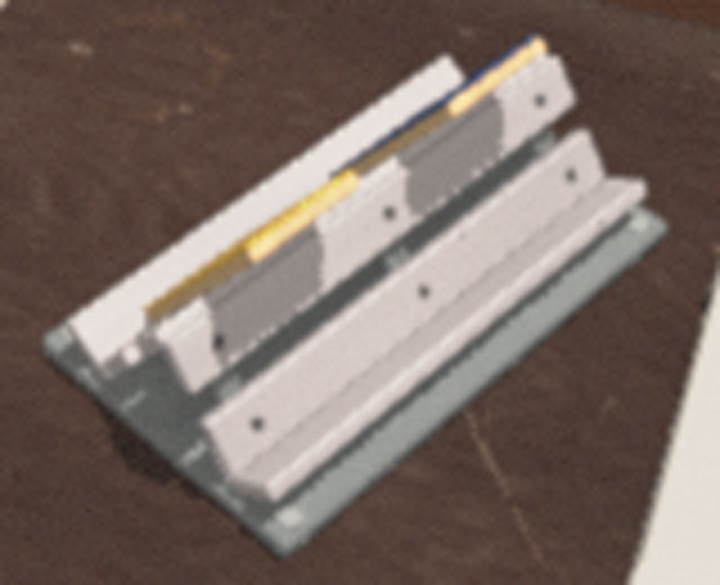

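```bash
python3 - <<'E'
from h import *
import pickle
d=pickle.load(open("d0.pkl","rb"))
def pl(n,u,v,z):
    c=d[n];h=400;f=h/2/np.tan(np.radians(c["fovy"])/2);K=np.array([[f,0,c["cx"]],[0,f,c["cy"]],[0,0,1]])
    o,r=ray(K,*ext(c),u,v); return o+r*(z-o[2])/r[2]
S=lambda a,b:(a/4.5+255-.4,b/4.5+175-.4)
C=lambda a,b:(a/3.8+235-.4,b/3.8+155-.4)
for z in(0,6):
  P=[pl("side",*S(*p),z) for p in((285,555),(45,345),(667,228))]
  print(z,np.round(P,1).tolist(),np.linalg.norm(P[0]-P[1]),np.linalg.norm(P[0]-P[2]))
  Q=[pl("scene",*C(*p),z) for p in((290,560),(568,392))]
  print(np.round(Q,1).tolist(),np.linalg.norm(Q[0]-Q[1]))
# top edges z ~ center 65.4 + 55*cos? 
for n,pp in(("side",[S(545,42),S(455,108),S(352,178),S(252,252)]),("scene",[C(97,55),C(170,108),C(250,178),C(335,242)])):
  for p in pp: print(n,np.round(pl(n,*p,110),1))
E
```

```text
0 [[700.1, -274.0, 0.0], [636.8, -408.6, 0.0], [471.3, -169.4, 0.0]] 148.72323221060287 251.5903410156863
[[478.2, -172.2, 0.0], [417.5, -312.9, 0.0]] 153.23551632163466
6 [[703.8, -272.7, 6.0], [641.1, -406.1, 6.0], [477.1, -169.1, 6.0]] 147.37506961113414 249.30969741277826
[[475.4, -167.4, 6.0], [415.3, -306.6, 6.0]] 151.62501055146618
side [ 489.8 -235.   110. ]
side [ 542.8 -259.2  110. ]
side [ 595.9 -285.8  110. ]
side [ 646.8 -308.6  110. ]
scene [ 647.7 -310.   110. ]
scene [ 596.2 -288.1  110. ]
scene [ 540.3 -258.7  110. ]
scene [ 489.9 -236.4  110. ]
```

The rack comes out consistently in both views. Its centre is near (555,-290), its x axis is at about -25°, and the blue panel is at the -x end. Next I need the machine's height for clearance.

```bash
cat >> h.py <<'E'
def load(c):
    f=200/np.tan(np.radians(c["fovy"])/2);K=np.array([[f,0,c["cx"]],[0,f,c["cy"]],[0,0,1]]); return (K,)+ext(c)
def tri(A,pa,B,pb):
    o,r=ray(*A,*pa);q,s=ray(*B,*pb)
    k=np.linalg.lstsq(np.stack([r,-s],1),q-o,rcond=None)[0]
    a=o+k[0]*r;b=q+k[1]*s; return (a+b)/2,np.linalg.norm(a-b)
E
python3 - <<'E'
from h import *
import pickle
d=pickle.load(open("d0.pkl","rb"))
A,B=load(d["scene"]),load(d["side"])
print("button",tri(A,(209,220),B,(485,184)))
print("tabl scr corner",tri(A,(198,200),B,(460,201)), tri(A,(124,252),B,(545,206)))
for p in((160,322),(290,225)):
  for s in((437,178),(383,370),(605,175)): print(p,s,*tri(A,p,B,s))
E
```

```text
button (array([542.51520433, -55.91564519, 212.89542715]), np.float64(2.9900471540667453))
tabl scr corner (array([586.71029983, -88.22918678, 205.42460798]), np.float64(4.989174731286374)) (array([577.50882105,  32.36527166, 223.48747323]), np.float64(6.0215902329243365))
(160, 322) (437, 178) [536.45862538 -48.08444965 149.8474284 ] 174.97621247667374
(160, 322) (383, 370) [ 739.72467803 -119.58800967 -113.76235298] 30.012365440460254
(160, 322) (605, 175) [475.08312123 106.30560782 234.36770652] 20.316981569658985
(290, 225) (437, 178) [ 488.4464153  -133.33969544  164.18614866] 15.373537002553475
(290, 225) (383, 370) [ 674.09313873 -220.93370253  -30.34026238] 250.21053163360136
(290, 225) (605, 175) [439.84245364  56.53919582 266.55349133] 156.83235373634545
```

```bash
python3 - <<'E'
from h import *
import pickle
d=pickle.load(open("d0.pkl","rb"))
A,B=load(d["scene"]),load(d["side"])
for p in((437,178),(410,275),(383,370)):
  for z in(165,0):
    o,r=ray(*B,*p); print(p,o+r*(z-o[2])/r[2])
Rx=np.array([np.cos(np.radians(-24.8)),np.sin(np.radians(-24.8)),0]);
Rt=np.stack([Rx,np.cross([0,0,-1],Rx),[0,0,-1]],1)
s=ctrl.read_state(); R0=np.array(s["tool_rot"])
print("turn",cv2.Rodrigues(R0.T@Rt)[0].ravel(), "shift",R0.T@(np.array([505,-250,265])-s["tcp_pos"]))
E
```

```text
(437, 178) [ 497.54982704 -127.61482001  165.        ]
(437, 178) [ 293.35620593 -126.35172988    0.        ]
(410, 275) [ 721.71766527 -130.14825549  165.        ]
(410, 275) [ 591.9619875  -129.72642665    0.        ]
(383, 370) [ 868.86083682 -132.42485872  165.        ]
(383, 370) [ 787.96602667 -132.75900658    0.        ]
turn [-1.42866821e-03  5.81272849e-04  8.90681617e-01] shift [ 342.48131237 -152.38198649  -15.35077569]
```

```bash
python3 -m creep '[[0.04,-0.018,0,0,0,0,-1],[0.04,-0.018,0,0,0,0,-1],[0.04,-0.018,0,0,0,0,-1],[0.04,-0.018,0,0,0,0,-1],[0.04,-0.018,0,0,0,0,-1]]'; python3 -c "
from cell import ctrl;print(ctrl.read_state()['qpos'])"
```

```text
t: 0.65
tcp_pos: [405.6, -367.6, 250.0]
tool_rot: [[0.897, 0.442, -0.0], [0.442, -0.897, 0.0], [-0.0, -0.0, -1.0]]
force: [-0.5, -1.3, 0.2]
width: 85.4
[-7.98494041e-01 -5.06193338e-02  1.37485740e+00  5.98280915e-05
  1.81769190e+00  3.14787533e-01]
```

```bash
python3 -m creep '[[0.04,-0.018,-0.004,0,0,0,-1],[0.04,-0.018,-0.004,0,0,0,-1],[0.04,-0.018,-0.004,0,0,0,-1],[0,0,0,0,0,0.14,-1],[0,0,0,0,0,0.15,-1]]'; python3 -m creep '[[0,0,0,0,0,0.15,-1],[0,0,0,0,0,0.15,-1],[0,0,0,0,0,0.15,-1],[0,0,0,0,0,0.15,-1],[0,0,0,0,0,0,-1]]'; python3 -c "
from cell import ctrl;print(ctrl.read_state()['qpos'])"
```

```text
t: 1.15
tcp_pos: [489.5, -266.1, 261.9]
tool_rot: [[0.986, 0.164, -0.001], [0.164, -0.986, 0.0], [-0.0, -0.0, -1.0]]
force: [0.1, -0.4, -0.5]
width: 85.3
t: 1.65
tcp_pos: [488.5, -267.6, 261.9]
tool_rot: [[0.907, -0.42, -0.001], [-0.42, -0.907, 0.0], [-0.001, -0.0, -1.0]]
force: [-0.2, -0.4, -0.8]
width: 85.5
[-5.62141875e-01 -2.17372530e-02  1.32556789e+00 -2.41682522e-05
  1.83847553e+00  1.44218146e+00]
```

```bash
cat >> h.py <<'E'
def wrist(fn):
    import pickle
    s=ctrl.read_state(); c,im,K=cam("wrist"); cv2.imwrite(f"pics/{fn}.png",im)
    M=np.array(c["mount"],float); T=np.eye(4);T[:3,:3]=s["tool_rot"];T[:3,3]=s["tcp_pos"]
    W=np.linalg.inv(T@M); A=(K,W[:3,:3],W[:3,3]); pickle.dump((A,im,s),open(fn+".pkl","wb")); return A,im,s
def onz(A,p,z):
    o,r=ray(*A,*p); return o+r*(z-o[2])/r[2]
E
python3 -c "
from h import *
wrist('w1')"
```

```text
(no output)
```

View pics/w1.png

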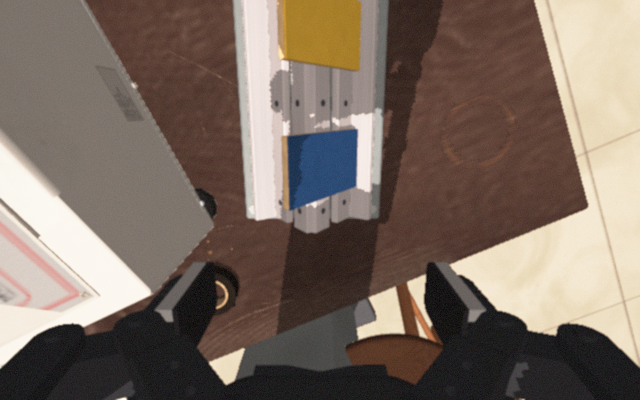

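The wrist view shows the blue panel at columns 286-357 and rows 130-208, with its upper edge on the left. The yellow panel is above it at rows 0-68.

```bash
cat >> h.py <<'E'
def quad(m):
    cs=cv2.findContours(m,cv2.RETR_EXTERNAL,cv2.CHAIN_APPROX_NONE)[0]; k=max(cs,key=cv2.contourArea)
    h=cv2.convexHull(k)
    for e in np.linspace(2,15,60):
        q=cv2.approxPolyDP(h,e,True)
        if len(q)==4: break
    return q.reshape(-1,2).astype(float),cv2.contourArea(k)
E
python3 - <<'E'
from h import *
import pickle
A,im,s=pickle.load(open("w1.pkl","rb"))
hsv=cv2.cvtColor(im,cv2.COLOR_BGR2HSV)
b=cv2.inRange(hsv,(95,120,50),(130,255,255)); 
q,a=quad(b);print(q.tolist(),a)
q=sorted(q.tolist(),key=lambda p:p[0]); 
U=sorted(q[:2],key=lambda p:p[1]);L=sorted(q[2:],key=lambda p:p[1])
U=[onz(A,p,112.7) for p in U];L=[onz(A,p,22.6) for p in L]
print(np.round(U,1).tolist(),np.round(L,1).tolist())
print("w",np.linalg.norm(U[0]-U[1]),np.linalg.norm(L[0]-L[1]),"len",np.linalg.norm((U[0]+U[1]-L[0]-L[1])/2))
for E in(U,L):
  v=E[0]-E[1];print("yaw",np.degrees(np.arctan2(v[1],v[0])))
v=(U[0]+U[1]-L[0]-L[1])/2; print("yaxis yaw",np.degrees(np.arctan2(v[1],v[0])),"tilt",np.degrees(np.arctan2(v[2],np.hypot(v[0],v[1]))))
print("face centre",(U[0]+U[1]+L[0]+L[1])/4)
# base corners of rack and rack sides, z=6 
E
```

```text
[[355.0, 130.0], [354.0, 185.0], [290.0, 208.0], [289.0, 137.0]] 4134.0
[[542.8, -265.8, 112.7], [491.8, -241.7, 112.7]] [[517.8, -319.3, 22.6], [466.0, -295.9, 22.6]]
w 56.446305525031555 56.84215626599254 len 107.9968893141846
yaw -25.365190582643596
yaw -24.31163087227063
yaxis yaw 64.64957374823798 tilt 56.541282922572016
face centre [ 504.60016756 -280.65604709   67.65      ]
```

```bash
python3 -m creep '[[0,0,0,-0.13,0,0,-1],[0,0,0,-0.13,0,0,-1],[0,0,0,-0.13,0,0,-1],[0,0,0,-0.13,0,0,-1],[0,0,0,-0.091,0,0,-1]]'; cat >> h.py <<'E'
yw=np.radians(-24.7); rx=np.array([np.cos(yw),np.sin(yw),0]); ry=np.array([-np.sin(yw),np.cos(yw),0]); rz=np.array([0,0,1.])
def toolR(th): # tilt about rack x from straight down, tool x=rx
    r=cv2.Rodrigues(rx*np.radians(th))[0]; return r@np.stack([rx,-ry,-rz],1)
def delta(p,R):
    s=ctrl.read_state(); R0=np.array(s["tool_rot"])
    print("shift mm",np.round(R0.T@(np.array(p)-s["tcp_pos"]),1),"turn",np.round(cv2.Rodrigues(R0.T@R)[0].ravel(),4),"F",np.round(s["force"],1),"w",round(float(s["width"]),1),"q",np.round(s["qpos"],2),"t",s["t"])
E
python3 - <<'E'
from h import *
delta([530,-225.7,147.3],toolR(-35))
delta([515.6,-256.9,98.2],toolR(-35))
E
```

```text
t: 2.2
tcp_pos: [489.0, -266.8, 262.2]
tool_rot: [[0.91, -0.337, -0.241], [-0.414, -0.744, -0.525], [-0.002, 0.577, -0.816]]
force: [0.5, 0.5, -0.5]
width: 85.7
shift mm [  20.6 -110.7   62.4] turn [ 0.0047 -0.0004  0.0049] F [ 0.5  0.5 -0.5] w 85.7 q [-0.23  0.02  1.39 -0.62  1.82  1.63] t 2.2
shift mm [  20.5 -111.   122.3] turn [ 0.0047 -0.0004  0.0049] F [ 0.5  0.5 -0.5] w 85.7 q [-0.23  0.02  1.39 -0.62  1.82  1.63] t 2.2
```

```bash
python3 -m creep '[[0.005,-0.028,0,0,0,0,-1],[0.005,-0.028,0,0.005,0,0,-1],[0.005,-0.028,0,0,0,0.005,-1],[0.0055,-0.027,0.02,0,0,0,-1],[0,0,0.02,0,0,0,-1]]'; python3 - <<'E'
from h import *
delta([515.6,-256.9,98.2],toolR(-35))
wrist('w2')
c,im,K=cam("scene");cv2.imwrite("pics/s2.png",im)
c,im,K=cam("side");cv2.imwrite("pics/d2.png",im)
E
```

```text
t: 2.7
tcp_pos: [536.8, -212.0, 162.4]
tool_rot: [[0.909, -0.34, -0.239], [-0.416, -0.749, -0.516], [-0.003, 0.569, -0.822]]
force: [-0.5, 0.0, -1.1]
width: 85.6
shift mm [-0.3  4.3 81.1] turn [-0.0056  0.0016  0.0036] F [-0.5  0.  -1.1] w 85.6 q [-0.13  0.15  1.42 -0.58  1.74  1.82] t 2.7
```

View pics/w2.png

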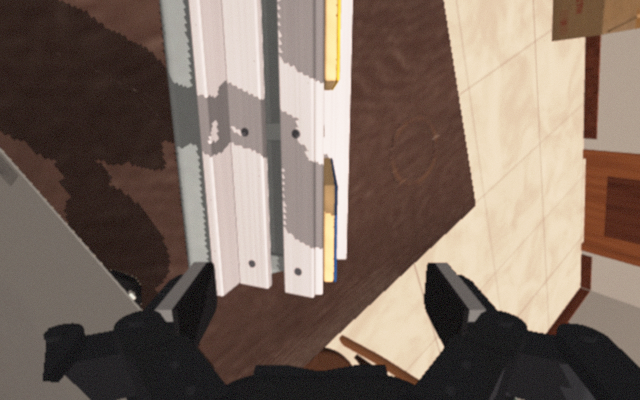

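View pics/s2.png

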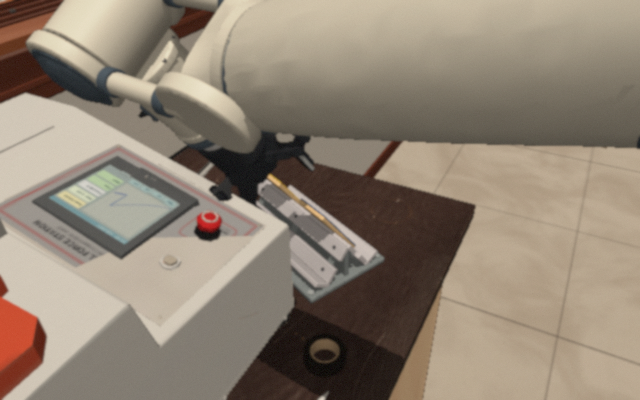

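View pics/d2.png

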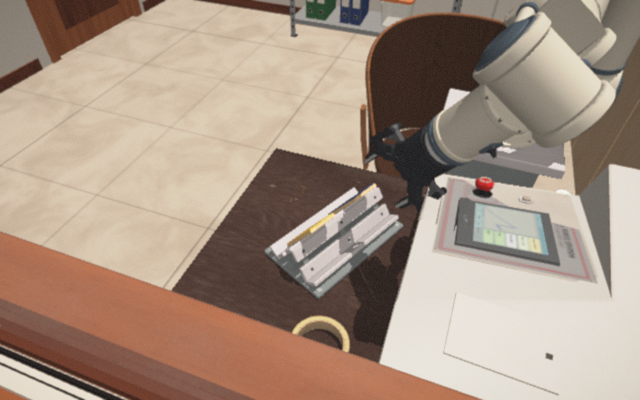

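The wrist view shows the blue panel's top edge end-on at columns 324-337, rows 213-281. The scene view shows the wrist above the machine's corner with visible clearance. I'll check the top edge against the prediction.

```bash
python3 - <<'E'
from h import *
import pickle
A,im,s=pickle.load(open("w2.pkl","rb"))
c=np.array([506,-277.7,65.4]); y=.574*ry+.819*rz; n=-.819*ry+.574*rz
for a in(-30,30):
  for b in(4,-4): print(a,b,proj(*A,c+55*y+a*rx+b*n))
cv2.imwrite("pics/w2z.png",cv2.resize(im[140:300,270:400],None,fx=3.7,fy=3.7,interpolation=cv2.INTER_CUBIC))
E
```

```text
-30 4 [335.03523673 282.7727249 ]
-30 -4 [321.66105065 282.6859672 ]
30 4 [336.71912568 184.61317699]
30 -4 [322.21210897 184.53924306]
```

View pics/w2z.png

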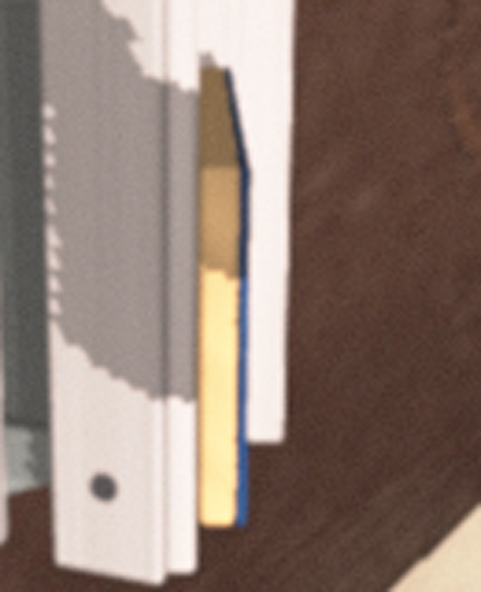

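```bash
python3 -m creep '[[0,0.005,0.01,-0.005,0.001,0.003,-1],[0,0,0.02,0,0,0,-1],[0,0,0.02,0,0,0,-1]]'; python3 - <<'E'
from h import *
delta([515.6,-256.9,98.2]+toolR(-35)@[0,1,0],toolR(-35))
c,im,K=cam("scene");cv2.imwrite("pics/s3.png",im)
wrist('w3')
E
```

```text
t: 3.15
tcp_pos: [522.8, -245.0, 129.7]
tool_rot: [[0.906, -0.352, -0.236], [-0.424, -0.74, -0.522], [0.009, 0.573, -0.819]]
force: [0.8, 0.1, -1.0]
width: 85.3
shift mm [-1.7 -5.7 33.7] turn [-0.0005 -0.0038 -0.0103] F [ 0.8  0.1 -1. ] w 85.3 q [-0.18  0.14  1.5  -0.59  1.65  1.82] t 3.15
```

View pics/s3.png

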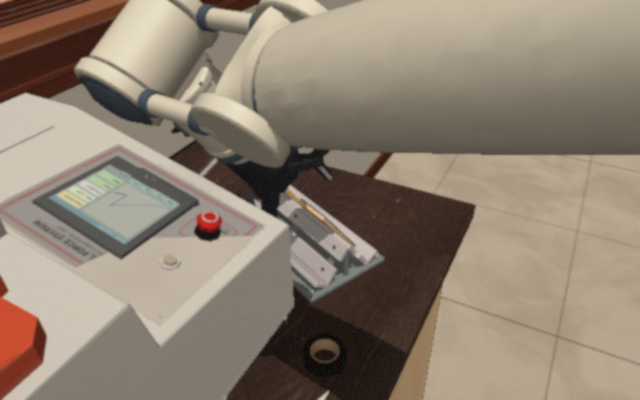

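View pics/w3.png

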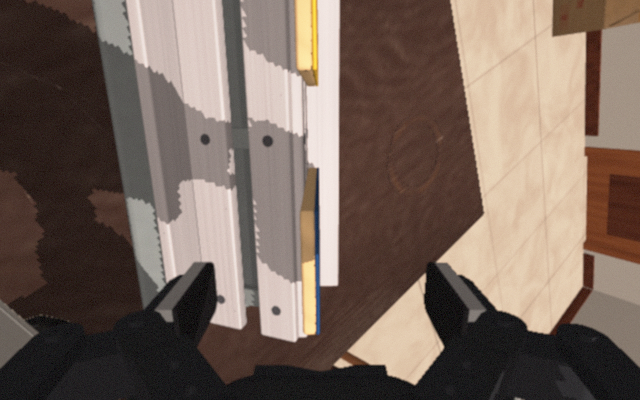

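```bash
python3 - <<'E'
from h import *
delta([515.6,-256.9,98.2]+toolR(-35)@[0,1,0],toolR(-35))
E
```

```text
shift mm [ 0.2 -4.9 30.8] turn [ 0.0007  0.0023 -0.0085] F [ 0.1 -0.2 -0.2] w 85.6 q [-0.19  0.14  1.5  -0.59  1.65  1.82] t 3.25
```

```bash
python3 -m creep '[[0,-0.005,0.008,0,0.002,-0.008,-1],[0,0,0.012,0,0,0,-1],[0,0,0.011,0,0,0,-1],[0,0,0,0,0,0,-1],[0,0,0,0,0,0,-1]]'; python3 - <<'E'
from h import *
delta([515.6,-256.9,98.2]+toolR(-35)@[0,1,0],toolR(-35))
wrist('w4')
E
```

```text
t: 3.75
tcp_pos: [516.4, -256.6, 99.4]
tool_rot: [[0.909, -0.343, -0.238], [-0.418, -0.744, -0.522], [0.002, 0.574, -0.819]]
force: [0.4, -1.2, 0.5]
width: 85.5
shift mm [-0.6  0.8  1.3] turn [ 0.0003 -0.0018 -0.0008] F [ 0.4 -1.2  0.5] w 85.5 q [-0.21  0.15  1.54 -0.59  1.6   1.82] t 3.75
```

View pics/w4.png

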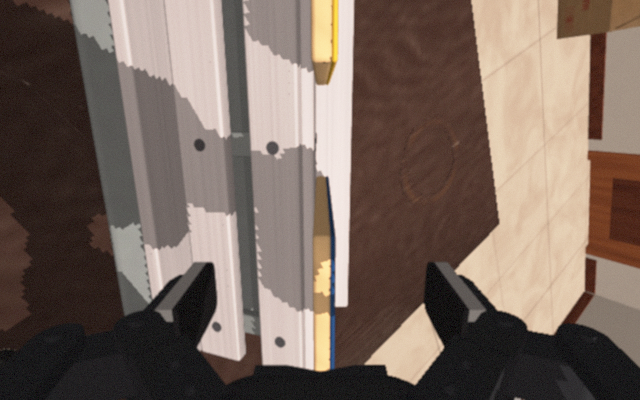

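The panel edge is centred between the jaws, at column 324. Closing now.

```bash
python3 -m creep '[[0,0,0,0,0,0,0.3],[0,0,0,0,0,0,0.6],[0,0,0,0,0,0,0.7],[0,0,0,0,0,0,0.8],[0,0,0,0,0,0,1]]';python3 -m creep '[[0,0,0,0,0,0,1],[0,0,0,0,0,0,1],[0,0,0,0,0,0,1]]'; python3 - <<'E'
from h import *
delta([515.6,-256.9,98.2]+toolR(-35)@[0,1,0],toolR(-35))
wrist('w5')
E
```

```text
t: 4.3
tcp_pos: [516.6, -256.4, 99.6]
tool_rot: [[0.909, -0.343, -0.237], [-0.417, -0.744, -0.522], [0.003, 0.574, -0.819]]
force: [-1.0, 0.2, -0.3]
width: 12.3
t: 4.6
tcp_pos: [516.5, -257.1, 100.3]
tool_rot: [[0.909, -0.344, -0.238], [-0.418, -0.743, -0.523], [0.003, 0.575, -0.818]]
force: [-1.2, -2.2, 3.8]
width: 6.9
shift mm [-0.9 -0.   1.8] turn [ 0.0013 -0.0026 -0.0017] F [-1.2 -2.2  3.8] w 6.9 q [-0.21  0.15  1.54 -0.6   1.6   1.83] t 4.6
```

View pics/w5.png

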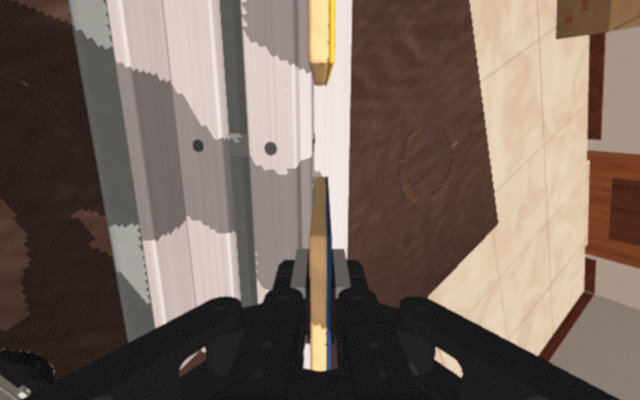

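```bash
python3 -m creep '[[0,0.001,-0.006,0,0,0,1],[0,0.001,-0.015,0,0,0,1],[0,0.001,-0.02,0,0,0,1],[0,0,-0.02,0,0,0,1],[0,0,0,0,0,0,1]]';python3 -m creep '[[0,0.02,-0.0085,0,0,0,1],[0,0.02,-0.0085,0,0,0,1],[0,0.02,-0.0085,0,0,0,1],[0,0,0,0,0,0,1],[0,0,0,0,0,0,1]]'; python3 - <<'E'
from h import *
delta([516.5,-257.1,100.3],toolR(-35))
wrist('w6')
c,im,K=cam("side");cv2.imwrite("pics/d6.png",im)
E
```

```text
t: 5.15
tcp_pos: [532.3, -225.2, 154.4]
tool_rot: [[0.91, -0.345, -0.232], [-0.415, -0.745, -0.522], [0.008, 0.571, -0.821]]
force: [0.1, 0.1, -0.2]
width: 6.9
t: 5.65
tcp_pos: [515.6, -257.8, 205.7]
tool_rot: [[0.909, -0.343, -0.237], [-0.417, -0.744, -0.521], [0.002, 0.573, -0.82]]
force: [-0.1, -0.0, -0.8]
width: 7.2
shift mm [  0.3 -61.2  85.9] turn [-0.0011 -0.0021 -0.0009] F [-0.1 -0.  -0.8] w 7.2 q [-0.21  0.09  1.41 -0.6   1.75  1.72] t 5.65
```

View pics/w6.png

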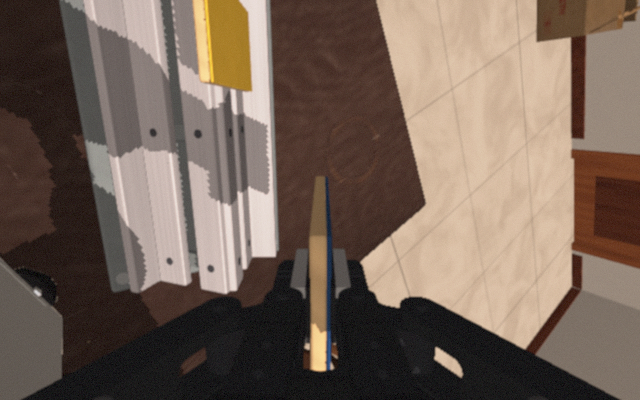

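View pics/d6.png

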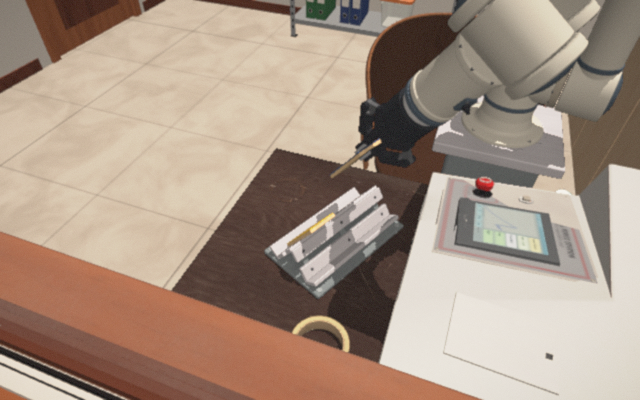

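The panel is held and its bottom edge clears the rack. Now I'll turn it over, +70° about the ridge axis (tool x).

```bash
python3 -m creep '[[0,0,0,0.1,0,0,1],[0,0,0,0.125,0,0,1],[0,0,0,0.125,0,0,1],[0,0,0,0.125,0,0,1],[0,0,0,0.125,0,0,1]]';python3 -m creep '[[0,0,0,0.125,0,0,1],[0,0,0,0.125,0,0,1],[0,0,0,0.125,0,0,1],[0,0,0,0.125,0,0,1],[0,0,0,0.122,0,0,1]]'; python3 -m creep '[[0,0,0,0,0,0,1],[0,0,0,0,0,0,1]]';python3 - <<'E'
from h import *
R0=cv2.Rodrigues(rx*np.radians(70))[0]@np.array([[0.909,-0.344,-0.238],[-0.418,-0.743,-0.523],[0.003,0.575,-0.818]])
p=np.array([516.5,-257.1,100.3])-22.8*ry
up=R0[:,2]*-1; nb=-R0[:,1] # outward normal (bare side) on +y
print(p,nb)
delta(p+40*up+4*nb,R0)
wrist('w7')
c,im,K=cam("side");cv2.imwrite("pics/d7.png",im)
c,im,K=cam("scene");cv2.imwrite("pics/s7.png",im)
E
```

```text
t: 6.25
tcp_pos: [515.9, -257.3, 205.9]
tool_rot: [[0.909, -0.416, -0.001], [-0.416, -0.909, -0.006], [0.002, 0.006, -1.0]]
force: [-0.0, -0.3, -2.0]
width: 7.0
t: 6.75
tcp_pos: [515.5, -258.0, 205.8]
tool_rot: [[0.909, -0.34, 0.243], [-0.418, -0.742, 0.525], [0.001, -0.578, -0.816]]
force: [0.5, 0.1, -1.7]
width: 6.9
t: 6.95
tcp_pos: [515.2, -258.2, 204.8]
tool_rot: [[0.908, -0.343, 0.239], [-0.418, -0.745, 0.52], [-0.001, -0.572, -0.82]]
force: [0.9, 0.1, -0.4]
width: 7.2
[ 506.97263072 -277.81398645  100.3       ] [0.34466462 0.74444499 0.57272852]
shift mm [ 0.7 73.3 33.6] turn [0.0001 0.0029 0.0012] F [ 0.9  0.1 -0.4] w 7.2 q [-0.83  0.12  1.38  0.58  1.85  1.28] t 6.95
```

View pics/w7.png

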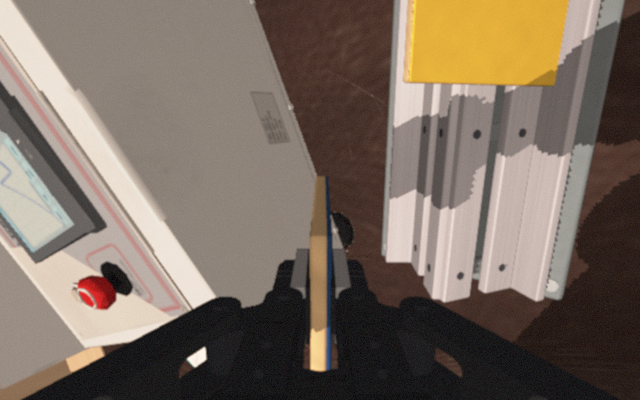

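View pics/d7.png

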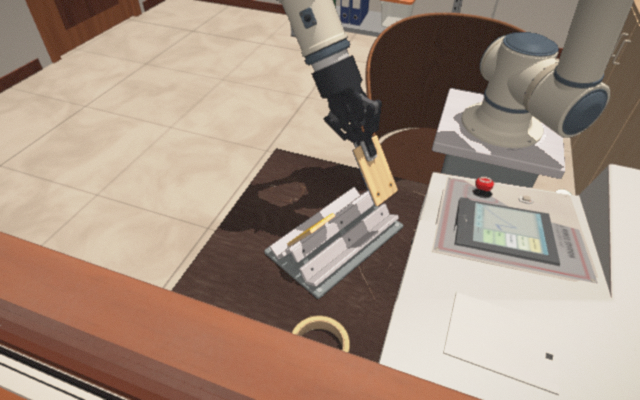

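View pics/s7.png

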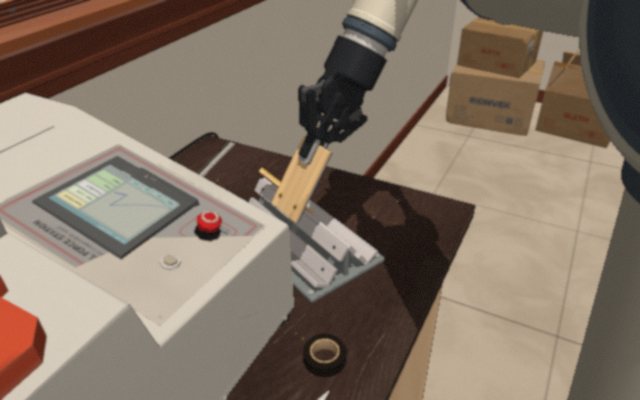

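The views show the bare back now looking out, with the panel above the rack (side: (355-397,140-205); scene: (275-330,148-222)).

```bash
python3 - <<'E'
from h import *
a=cv2.imread("pics/s7.png")[135:235,262:342]; b=cv2.imread("pics/d7.png")[125:215,340:410]
o=np.zeros((600,800,3),np.uint8)
a=cv2.resize(a,None,fx=5,fy=5,interpolation=cv2.INTER_CUBIC);b=cv2.resize(b,None,fx=5,fy=5,interpolation=cv2.INTER_CUBIC)
o[:500,:400]=a;o[:450,400:750]=b;cv2.imwrite("pics/z7.png",o)
E
```

```text
(no output)
```

View pics/z7.png

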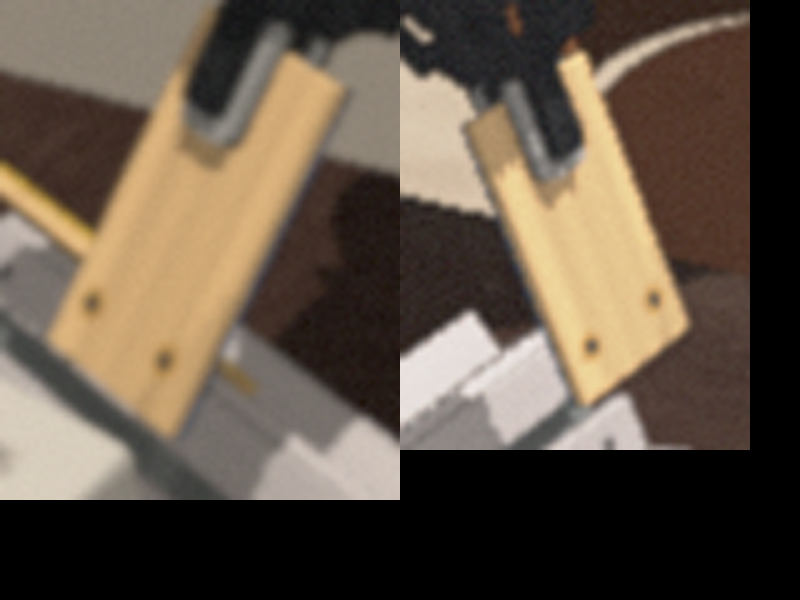

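```bash
python3 - <<'E'
from h import *
import pickle
d=pickle.load(open("d0.pkl","rb"));A,B=load(d["scene"]),load(d["side"])
S=lambda a,b:(a/5+262-.4,b/5+135-.4)
D=lambda a,b:((a-400)/5+340-.4,b/5+125-.4)
s=ctrl.read_state();T=np.array(s["tool_rot"]);p0=np.array(s["tcp_pos"])
P=[]
for a,b in(((50,338),(583,405)),((172,437),(690,325)),((347,90),(583,52)),((95,303),(592,345)),((165,360),(654,299))):
  p,e=tri(A,S(*a),B,D(*b));P.append(p);print(np.round(p,1),round(e,1),"tool",np.round(T.T@(p-p0),1))
print(np.linalg.norm(P[0]-P[1]),np.linalg.norm(P[1]-P[2]))
delta(p0,T)
E
```

```text
[ 564.9 -216.5  127.7] 0.7 tool [27.1 -1.6 98.2]
[ 509.1 -190.9  127.4] 2.0 tool [-34.3  -1.5  98.3]
[ 482.3 -248.   216.5] 1.7 tool [-34.6  -0.7 -10.9]
[ 550.  -219.   143.2] 1.3 tool [14.6 -3.5 80.6]
[ 517.9 -204.2  142.9] 1.3 tool [-20.7  -3.5  80.8]
61.39621664353906 109.17519685205933
shift mm [0. 0. 0.] turn [0. 0. 0.] F [-0.  -0.3 -0.3] w 7.1 q [-0.82  0.12  1.38  0.58  1.85  1.28] t 7.1
```

```bash
cat >> h.py <<'E'
R1=cv2.Rodrigues(rx*np.radians(70))[0]@np.array([[0.909,-0.344,-0.238],[-0.418,-0.743,-0.523],[0.003,0.575,-0.818]])
pf=np.array([516.5,-257.1,100.6])-24*ry
up1=-R1[:,2]; nb1=-R1[:,1]
E
python3 -c "
from h import *
print(pf);delta(pf+40*up1+5*nb1,R1)"
```

```text
[ 506.47119023 -278.90419626  100.6       ]
shift mm [-0.2 75.4 34. ] turn [0.0007 0.0008 0.0059] F [-0.  -0.3 -0.3] w 7.1 q [-0.82  0.12  1.38  0.58  1.85  1.28] t 7.1
```

```bash
python3 -m creep '[[0,0.015,0.004,0,0,0,1],[0,0.02,0.01,0,0,0.003,1],[0,0.02,0.01,0,0,0.003,1],[0,0.02,0.01,0,0,0,1],[0,0,0,0,0,0,1]]'; python3 -m creep '[[0,0,0.01,0,0,0,1],[0,0,0.01,0,0,0,1],[0,0,0,0,0,0,1],[0,0,0,0,0,0,1]]'; python3 - <<'E'
from h import *
delta(pf,R1)
wrist('w8')
d={}
for n in("side","scene"):
  c,im,K=cam(n);cv2.imwrite(f"pics/{n}8.png",im);d[n]=im
a=d["scene"][165:285,255:345]; b=d["side"][165:265,330:410]
o=np.zeros((600,800,3),np.uint8)
o[:540,:405]=cv2.resize(a,None,fx=4.5,fy=4.5,interpolation=cv2.INTER_CUBIC);o[:450,420:780]=cv2.resize(b,None,fx=4.5,fy=4.5,interpolation=cv2.INTER_CUBIC);cv2.imwrite("pics/z8.png",o)
E
```

```text
t: 7.6
tcp_pos: [496.4, -296.1, 130.8]
tool_rot: [[0.906, -0.35, 0.238], [-0.423, -0.738, 0.525], [-0.008, -0.577, -0.817]]
force: [-0.5, 0.9, -1.1]
width: 7.3
t: 8.0
tcp_pos: [503.0, -285.3, 119.4]
tool_rot: [[0.907, -0.345, 0.241], [-0.421, -0.743, 0.521], [-0.001, -0.573, -0.819]]
force: [-0.5, -0.4, -1.1]
width: 6.9
shift mm [ 0.4  4.8 19.6] turn [-0.0013  0.0012 -0.0015] F [-0.5 -0.4 -1.1] w 6.9 q [-0.87  0.19  1.46  0.56  1.75  1.16] t 8.0
```

View pics/z8.png

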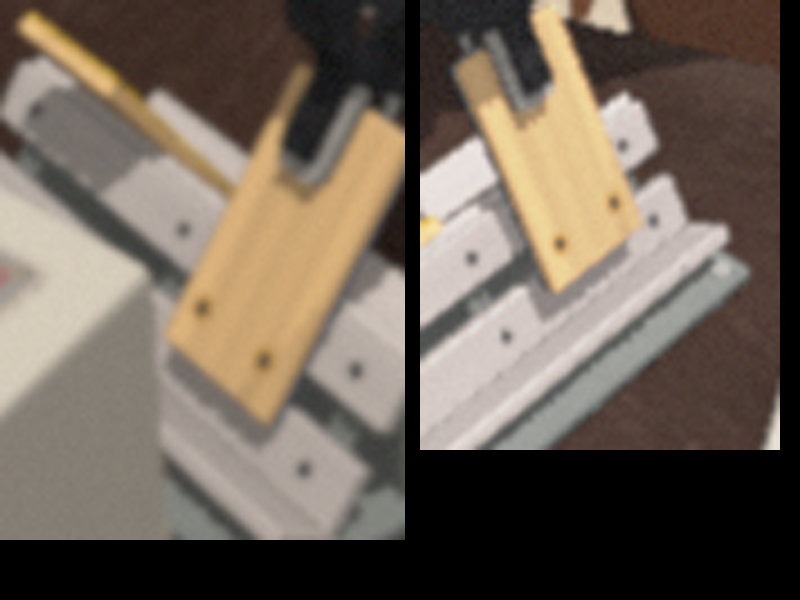

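View pics/w8.png

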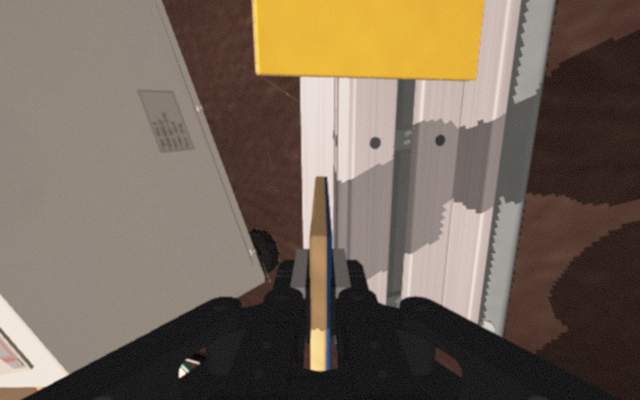

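The panel is parallel to the slope, about 20 mm above the ledge with a small gap. I'll lower it while watching the force.

```bash
python3 -m creep '[[0,0,0.006,0,0,0,1],[0,0,0.006,0,0,0,1],[0,0,0.002,0,0,0,1],[0,0,0,0,0,0,1],[0,0,0,0,0,0,1]]';python3 -m creep '[[0,0,0.002,0,0,0,1],[0,0,0,0,0,0,1]]'; python3 -c "
from h import *
delta(pf,R1)"
```

```text
t: 8.65
tcp_pos: [506.2, -278.5, 107.8]
tool_rot: [[0.907, -0.346, 0.241], [-0.422, -0.742, 0.521], [-0.001, -0.574, -0.819]]
force: [1.1, 0.8, -1.0]
width: 6.6
t: 8.85
tcp_pos: [506.7, -277.5, 106.1]
tool_rot: [[0.907, -0.346, 0.241], [-0.422, -0.742, 0.521], [-0.001, -0.574, -0.819]]
force: [-0.7, 1.2, 0.0]
width: 6.7
shift mm [0.4 4.3 3.7] turn [-0.0016  0.0008 -0.0024] F [-0.7  1.2  0. ] w 6.7 q [-0.86  0.19  1.48  0.56  1.72  1.16] t 8.85
```

```bash
python3 -m creep '[[0,0,0.0015,0,0,0,1],[0,0,0,0,0,0,1]]';python3 -m creep '[[0,0,0.0015,0,0,0,1],[0,0,0,0,0,0,1]]';python3 -m creep '[[0,0,0.001,0,0,0,1],[0,0,0,0,0,0,1]]'; python3 -c "
from h import *
delta(pf,R1)"
```

```text
t: 9.05
tcp_pos: [507.0, -276.7, 104.8]
tool_rot: [[0.907, -0.346, 0.241], [-0.422, -0.742, 0.521], [-0.001, -0.574, -0.819]]
force: [0.7, -0.9, -0.4]
width: 6.9
t: 9.25
tcp_pos: [507.4, -275.9, 103.6]
tool_rot: [[0.907, -0.346, 0.241], [-0.422, -0.742, 0.521], [-0.001, -0.574, -0.819]]
force: [0.0, -0.1, -1.1]
width: 7.0
t: 9.45
tcp_pos: [507.8, -275.6, 103.1]
tool_rot: [[0.907, -0.346, 0.242], [-0.422, -0.743, 0.52], [-0.001, -0.574, -0.819]]
force: [1.0, -0.8, 0.1]
width: 6.9
shift mm [0.2 4.4 0. ] turn [-0.0014  0.0004 -0.0021] F [ 1.  -0.8  0.1] w 6.9 q [-0.86  0.19  1.48  0.56  1.72  1.16] t 9.45
```

```bash
python3 -m creep '[[0,0.0015,0,0,0,0,1],[0,0,0,0,0,0,1]]';python3 -m creep '[[0,0.0015,0,0,0,0,1],[0,0,0,0,0,0,1]]';python3 -m creep '[[0,0,0.001,0,0,0,1],[0,0,0,0,0,0,1]]'; python3 - <<'E'
from h import *
delta(pf,R1)
d={}
for n in("side","scene"):
  c,im,K=cam(n);cv2.imwrite(f"pics/{n}9.png",im);d[n]=im
a=d["scene"][165:285,255:345]; b=d["side"][165:265,330:410]
o=np.zeros((600,800,3),np.uint8)
o[:540,:405]=cv2.resize(a,None,fx=4.5,fy=4.5,interpolation=cv2.INTER_CUBIC);o[:450,420:780]=cv2.resize(b,None,fx=4.5,fy=4.5,interpolation=cv2.INTER_CUBIC);cv2.imwrite("pics/z9.png",o)
E
```

```text
t: 9.65
tcp_pos: [507.2, -276.7, 102.2]
tool_rot: [[0.907, -0.346, 0.241], [-0.422, -0.742, 0.52], [-0.001, -0.574, -0.819]]
force: [0.4, -1.3, 1.2]
width: 7.1
t: 9.85
tcp_pos: [506.6, -277.9, 101.3]
tool_rot: [[0.907, -0.346, 0.241], [-0.422, -0.742, 0.52], [-0.001, -0.574, -0.819]]
force: [-0.1, -1.5, 0.5]
width: 6.7
t: 10.05
tcp_pos: [506.8, -277.8, 101.3]
tool_rot: [[0.907, -0.346, 0.242], [-0.422, -0.743, 0.519], [-0.0, -0.573, -0.82]]
force: [-3.2, -2.7, 5.1]
width: 6.7
shift mm [ 0.2  1.3 -0. ] turn [-0.0006 -0.0001 -0.0019] F [-3.2 -2.7  5.1] w 6.7 q [-0.86  0.2   1.48  0.56  1.72  1.16] t 10.05
```

View pics/z9.png

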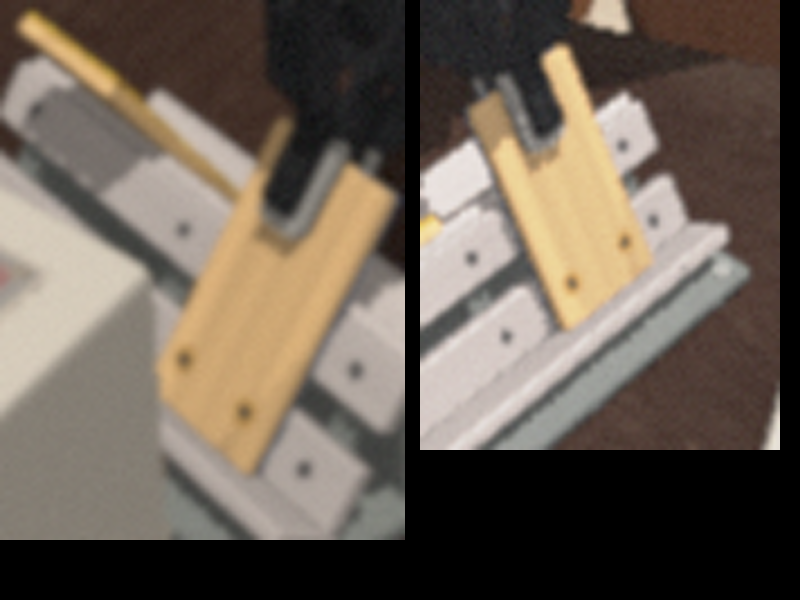

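The ledge is touched: 6 N along the panel's length, at exactly the predicted depth. Next I'll close the gap to the slope.

```bash
python3 -m creep '[[0,0.001,0,0,0,0,1],[0,0,0,0,0,0,1]]';python3 -m creep '[[0,0.0007,0,0,0,0,1],[0,0,0,0,0,0,1]]'; python3 - <<'E'
from h import *
s=ctrl.read_state();print("Ftool",np.array(s["tool_rot"]).T@np.array(s["force"]))
delta(pf,R1)
E
```

```text
t: 10.35
tcp_pos: [506.6, -278.2, 101.1]
tool_rot: [[0.907, -0.345, 0.242], [-0.422, -0.743, 0.52], [0.0, -0.574, -0.819]]
force: [-1.9, -1.0, 5.9]
width: 7.1
t: 10.55
tcp_pos: [506.6, -278.6, 100.8]
tool_rot: [[0.907, -0.345, 0.242], [-0.422, -0.743, 0.52], [0.001, -0.574, -0.819]]
force: [-1.2, -0.9, 6.2]
width: 6.9
Ftool [-0.67965987 -2.51678106 -5.84293827]
shift mm [0.  0.4 0. ] turn [-0.0021 -0.0004 -0.0011] F [-1.2 -0.9  6.2] w 6.9 q [-0.86  0.2   1.48  0.56  1.72  1.16] t 10.55
```

```bash
python3 -m creep '[[0,0.0007,0,0,0,0,1],[0,0,0,0,0,0,1]]';python3 -m creep '[[0,0.0007,0,0,0,0,1],[0,0,0,0,0,0,1]]'; python3 - <<'E'
from h import *
for i in range(1):
  s=ctrl.read_state();print("Ftool",np.array(s["tool_rot"]).T@np.array(s["force"]),np.array(s["tool_rot"]).T@np.array(s["ft_torque"]))
delta(pf,R1)
E
```

```text
t: 10.75
tcp_pos: [506.5, -279.0, 100.5]
tool_rot: [[0.907, -0.345, 0.243], [-0.421, -0.743, 0.521], [0.001, -0.574, -0.819]]
force: [-1.1, -0.2, 6.5]
width: 6.7
t: 10.95
tcp_pos: [506.4, -279.1, 100.5]
tool_rot: [[0.907, -0.344, 0.243], [-0.421, -0.742, 0.521], [0.001, -0.575, -0.818]]
force: [-1.1, 1.3, 8.9]
width: 7.0
Ftool [-1.57202685 -5.74581023 -6.86504197] [ 0.72156287 -0.27505743 -0.00876313]
shift mm [-0.  -0.2  0. ] turn [-0.0034 -0.0004 -0.0001] F [-1.1  1.3  8.9] w 7.0 q [-0.86  0.2   1.48  0.56  1.72  1.15] t 10.95
```

```bash
python3 -m creep '[[0,0,0,0,0,0,0.7],[0,0,0,0,0,0,0.5],[0,0,0,0,0,0,0.2],[0,0,0,0,0,0,-0.3],[0,0,0,0,0,0,-1]]'; python3 -m creep '[[0,0,0,0,0,0,-1],[0,0,0,0,0,0,-1],[0,0,0,0,0,0,-1]]';python3 - <<'E'
from h import *
delta(pf,R1)
wrist('w10')
d={}
for n in("side","scene"):
  c,im,K=cam(n);cv2.imwrite(f"pics/{n}10.png",im);d[n]=im
a=d["scene"][165:285,255:345]; b=d["side"][165:265,330:410]
o=np.zeros((600,800,3),np.uint8)
o[:540,:405]=cv2.resize(a,None,fx=4.5,fy=4.5,interpolation=cv2.INTER_CUBIC);o[:450,420:780]=cv2.resize(b,None,fx=4.5,fy=4.5,interpolation=cv2.INTER_CUBIC);cv2.imwrite("pics/z10.png",o)
E
```

```text
t: 11.45
tcp_pos: [505.7, -279.4, 98.3]
tool_rot: [[0.907, -0.346, 0.241], [-0.422, -0.742, 0.521], [-0.001, -0.574, -0.819]]
force: [-0.3, 0.5, -0.3]
width: 62.4
t: 11.75
tcp_pos: [505.8, -279.5, 98.6]
tool_rot: [[0.907, -0.346, 0.241], [-0.422, -0.742, 0.521], [-0.001, -0.574, -0.819]]
force: [-0.3, 0.2, 0.3]
width: 85.4
shift mm [ 0.4 -1.8 -1.2] turn [-0.0016  0.0008 -0.0023] F [-0.3  0.2  0.3] w 85.4 q [-0.86  0.2   1.48  0.56  1.71  1.15] t 11.75
```

View pics/z10.png

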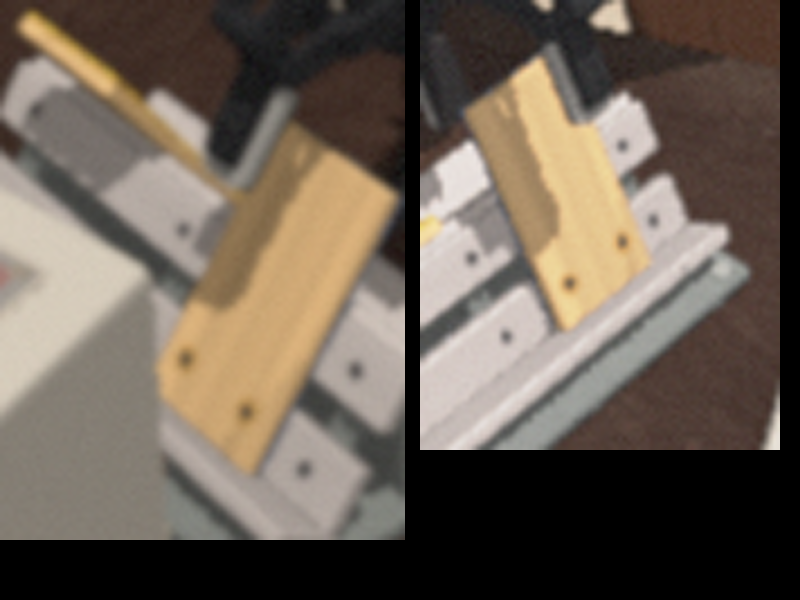

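View pics/w10.png

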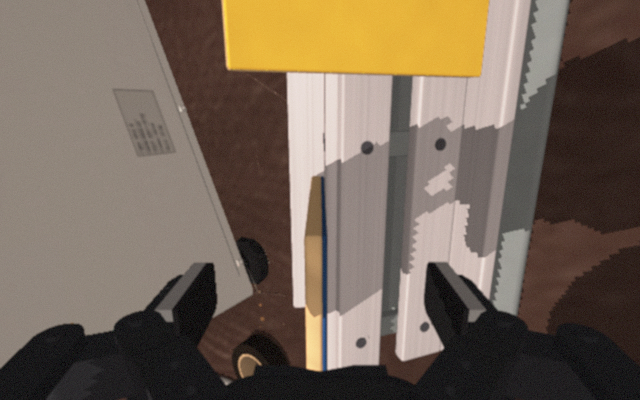

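The panel stays seated, with its blue side flush against the slope. I'll back straight out along the tool axis.

```bash
python3 -m creep '[[0,0,-0.008,0,0,0,-1],[0,0,-0.02,0,0,0,-1],[0,0,-0.03,0,0,0,-1],[0,0,-0.04,0,0,0,-1],[0,0,-0.04,0,0,0,-1]]'; python3 -m creep '[[0,0,-0.02,0,0,0,-1],[0,0,0,-0.1,0,0,-1],[0,0,0,-0.1,0,0,-1],[0,0,0,0,0,0,-1],[0,0,0,0,0,0,-1]]';python3 - <<'E'
from h import *
delta(pf,R1)
wrist('w11')
d={}
for n in("side","scene"):
  c,im,K=cam(n);cv2.imwrite(f"pics/{n}11.png",im);d[n]=im
a=d["scene"][155:285,235:345]; b=d["side"][165:305,260:415]
o=np.zeros((560,800,3),np.uint8)
o[:455,:385]=cv2.resize(a,None,fx=3.5,fy=3.5,interpolation=cv2.INTER_CUBIC);o[:364,390:793]=cv2.resize(b,None,fx=2.6,fy=2.6,interpolation=cv2.INTER_CUBIC);cv2.imwrite("pics/z11.png",o)
E
```

```text
t: 12.4
tcp_pos: [471.9, -351.9, 213.1]
tool_rot: [[0.907, -0.346, 0.241], [-0.421, -0.742, 0.521], [-0.001, -0.574, -0.819]]
force: [0.6, -1.0, 0.3]
width: 85.3
t: 12.9
tcp_pos: [467.9, -361.3, 228.7]
tool_rot: [[0.907, -0.386, 0.169], [-0.421, -0.831, 0.364], [-0.0, -0.401, -0.916]]
force: [-0.5, -0.5, 0.5]
width: 85.7
shift mm [  0.4 -32.  153.9] turn [ 0.1968  0.0007 -0.0011] F [-0.5 -0.5  0.5] w 85.7 q [-0.91  0.17  1.23  0.39  1.91  1.19] t 12.9
```

View pics/z11.png

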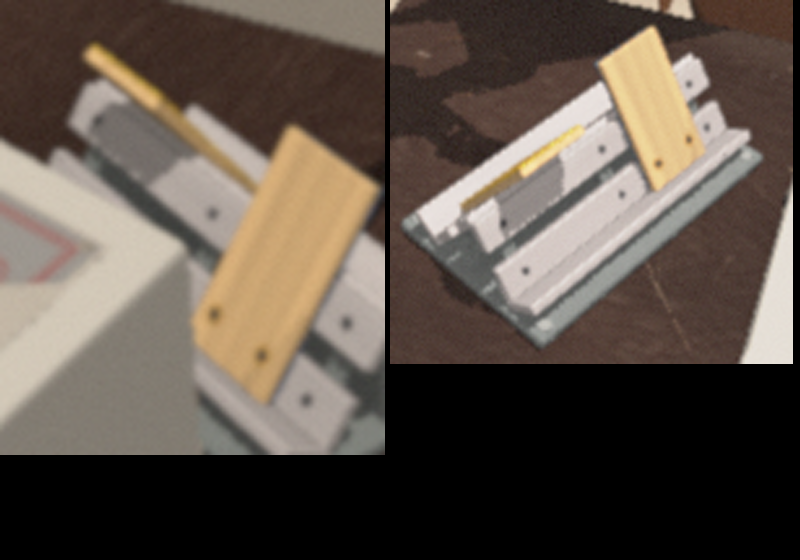

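View pics/w11.png

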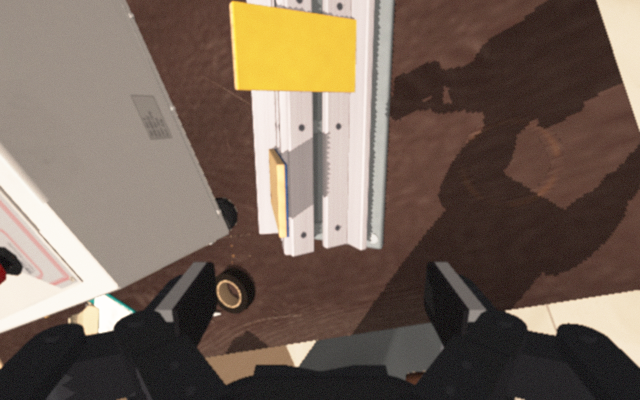

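```bash
python3 - <<'E'
from h import *
import pickle
d=pickle.load(open("d0.pkl","rb"));A,B=load(d["scene"]),load(d["side"])
S=lambda a,b:(a/3.5+235-.4,b/3.5+155-.4)
D=lambda a,b:((a-390)/2.6+260-.3,b/2.6+165-.3)
P=[]
for a,b in(((193,325),(657,192)),((268,403),(704,154)),((292,125),(598,65)),((380,188),(655,27))):
  p,e=tri(A,S(*a),B,D(*b));P.append(p);print(np.round(p,1),round(e,1))
P=np.array(P);y=(P[2]+P[3]-P[0]-P[1])/2;x=(P[0]-P[1]+P[2]-P[3])/2
c=P.mean(0)
yr=[y@rx,y@ry,y@rz];print("y rack",yr,"tilt",np.degrees(np.arctan2(yr[2],-yr[1])),"skew",np.degrees(np.arcsin(yr[0]/np.linalg.norm(y))),"len",np.linalg.norm(y),np.linalg.norm(x))
cc=c-4*(.819*ry+.574*rz)
print("centre",cc,"vs old, rack dx,dy",(cc-[506,-277.7,65.4])@rx,(cc-[506,-277.7,65.4])@ry)
E
```

```text
[ 554.9 -237.4   24.2] 7.0
[ 501.1 -213.3   19.6] 3.9
[ 529.7 -295.2  110.5] 2.2
[ 473.4 -268.7  110.7] 3.4
y rack [np.float64(-0.3844230900668974), np.float64(-62.45525863960665), np.float64(88.71969403205645)] tilt 54.85592521946367 skew -0.2030056109042347 len 108.49880746807335 60.59727191598437
centre [ 513.39953725 -256.65482867   63.94943094] vs old, rack dx,dy -2.071544062638635 22.211733226126256
```

```bash
python3 -c "
from h import *
print(ctrl.hand_in())"
```

```text
the job is handed in; nothing more can be done
None
```

The blue panel is turned over and leaning on the empty +y side, bare back looking up and out and blue face against the rack. I gripped its free upper end, lifted it clear, turned it 70° about the ridge and lowered it until it touched the ledge (about 6 N) and the slope (about 6 N). I then opened the gripper, backed straight out and handed in at about 13 s with the gripper clear of everything.

My last checks, made from the scene and side views after the gripper had backed off:

| Check | Measured | Expected |
|---|---|---|
| Tilt from level | 54.9° | 55° |
| Skew on the ledge | 0.2° | 0° |
| Panel centre height | 63.9 mm | 65.4 mm |
| Shift across the rack | 22.2 mm | 25.4 mm |
| Shift along the ridge | -2 mm | 0 mm |

- **Disagreement:** the shift across the rack came out about 3 mm short. The rays for individual corners missed each other by 2–7 mm, so I read this as picture error. The wrist view taken as the jaws opened showed no visible gap between the blue side and the slope.
- **Yellow panel:** it was not touched and looks unchanged in the last pictures, but I did not measure it again.

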